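# Empty the parts shovel into the plunger-locked scrap box

### The arm

A 6-joint arm with a two-finger parallel gripper is mounted at the origin on the work surface. World frame = base frame: x ahead of the robot, y to its left, z up, the work surface at z = 0. Lengths are in mm, angles in rad, forces in N, time in s.
With the tool pointing down it reaches from about 350 to 975 mm from the base axis. Payload 7.1 kg.
Tool frame: the origin (TCP) lies on the front face of the gripper's body, between the roots of the fingers; the fingertips stand 80 mm ahead of it and the grasp point (between the pads) lies 61 mm ahead of it (env.tips_ahead is the distance from the TCP to the fingertips, in mm); z points along the fingers, y is the line along which they close (so a half turn about z gives the same grasp; the last joint's range is limited). The gripper opens to 88 mm and grips with 3 to 60 N. Pads are 20 mm wide; open, the fingers measure 115 mm over their backs; the gripper's body (75 mm by 178 mm) begins 61 mm behind the grasp point.
Start: joints at [1.249, 0.423, 1.63, -0, 1.089, -0.019], TCP at [186.34, 596.559, 302.675] pointing down, gripper open.
Joint ranges: [-3, 3], [-0.9, 2.11], [0.09, 2.58], [-1.31, 4.45], [0.11, 2.69], [-2.54, 2.54]. Speed limits (rad/s): [2.39, 2.39, 3.01, 3.14, 3.14, 3.14].

### API

Orientations are given as a unit quaternion [x, y, z, w].
In Python, from station import env, set_gripper, viewer, workorder gives the robot as it stands. Calls block until the motion is done:
- env.reach(position, orientation): joint-space move of the TCP to a pose.
- env.move_l(position, rot=None, rate=150, f_stop=None): straight line of the TCP; rot=None keeps the orientation; rate is the mean speed in mm/s. With f_stop (N) it stops when the force on the tool has changed by that much, and returns True; else False.
- env.move_joints(angles): joint-space move.
- set_gripper(opening): finger opening in mm; the grip force is fixed at half the most; returns when the fingers have stopped.
- env.hold(seconds).
- env.ik(position, orientation): joint angles nearest the present ones, or None.
- env.read_state(): the state.
- viewer.camera(name): name is "side" or "top" or "wrist"; returns the picture (384x512x3 uint8, blue, green, red); there is no depth.
- viewer.camera_params(name): a dict with "fx", "fy", "cx", "cy" (pixels), "dist" ([k1, k2, p1, p2, k3] as OpenCV has them; the pictures are not rectified), "pose" (4x4, takes a point from camera to world coordinates); the wrist camera has in their place "tool_from_camera" (4x4, takes a point from camera to tool coordinates, whose origin is the TCP and whose axes are the flange's). Camera axes: x right, y up, looking along -z (the intrinsics and any distortion apply to the point x, -y, -z); pixel columns grow to the right and rows downward; lengths in mm; the calibration is good to about 2 mm. A picture is of the moment at which its call begins: read the wrist's pose just before it. camera_params takes no time and is no camera call.
A pose or a line that the arm cannot do raises env.IKError and nothing moves.
- workorder.sign_off(): hands the job in; it is judged then, once.
The state is a dict: "time_s": time; "qpos": joint angles; "dq": joint speeds; "tau": joint torques, N m; "tool_pos": TCP position; "orientation": TCP orientation; "force": force on the tool from outside, world axes, zero at the start; "wrist_torque": the same for the moment, N m; "width": finger opening in mm; "grip_force": force on a finger pad.
Only numpy, scipy, OpenCV 4.12 (cv2) and the standard library are available. Lean on these libraries where they do the work, as an engineer would, in place of code of your own. Each camera call takes 0.05 s, during which the arm holds its last target. There are 200 camera calls.

### The job

The scrap box's yellow cover is locked by a spring plunger: pull its red knob up, slide the cover fully open, and let the plunger drop home in the open-position hole. Then carry the parts shovel over, rest the lip of its blade on the rim of the box and tip it there so that all three worn parts slide into the box, and lay the empty shovel back flat on the teal mat. Leave the cover latched open and do not disturb the lighter, the screwdriver or the small jar.

Things in the scene. Friction and masses are not known exactly. Their poses are not given: they have to be found in the camera images.
- scrap_box: Fixed grey box 110 x 245 x 60 mm high; origin: centre of its underside; own y = the way the cover opens. Compartment at -y: inside x -50..50, y -115..-15, floor 6 up, 5 mm walls. Solid aluminium deck at y -15..125, top 60 up. Steel rails on both long sides (x 50..55 either side), tops 69 up; the -y end wall (y -120..-115, top 60 up) has no rail: the free rim.
- box_rim (a point): Middle of the top of the scrap box's free -y end wall, 60 mm above the bench, at own (0, -117.5, 60) mm of the box.
- cover (a joint): Yellow sliding cover, 98 x 148 x 4 mm, top 65.5 mm above the bench. 0 shut, 0.085 m fully open at an end stop; slides to the box's own +y with 2 N of drag. Shut it spans the box's y -118..30 mm; open it leaves y -115..-33 uncovered. Locked at 0 (2 mm of play) while the plunger's pin is in its hole.
- plunger (a joint): Lift of the spring plunger on the cover: 0 pin home in a hole, 0.011 m hard stop. The pin is clear of the deck from 0.007 m: pull 8 to 10 mm and hold it up while the cover moves off. Spring: 5 N at 0, 11 N at the top; it pulls back when let go. Let go between the holes, it rides on the deck at 0.0065. The second hole is at the cover's open end stop.
- knob_center (a point): Centre of the plunger's red round knob: 24 mm diameter, 18 mm tall, axis upright, 28 mm above the cover's top (93.5 mm above the bench when home); under it a collar 18 mm wide, 12 mm tall. Shut, it is at the box's own (0, 12) mm. It rides on the cover: drawn sideways while up, it slides the cover.
- shovel: Loose small aluminium parts shovel with a wooden handle, about 110 g. Origin: centre of the blade's underside; x along the handle towards the lip, z up. Blade 80 (x -40..40) x 70 x 3 mm, open at the front lip, walls 14 mm high at the sides, 17 at the back. Lies flat on the mat, on its blade and a foot at the handle's end.
- shovel_grip (a point): Where to take the shovel's handle: a straight wooden bar 14 mm wide (own y), 16 mm tall, from x -46 to -151 mm; this point is at its half height, own (-78, 0, 27) mm, 27 mm above the mat. Own x points to the lip.
- shovel_lip (a point): Middle of the shovel's front lip, on the underside, own (40, 0, 0) mm.
- blade_center (a point): Centre of the shovel blade's upper face, own (0, 0, 3) mm. Metal parts begin to slide on the blade at about 17 degrees of tilt; 35 degrees empties it.
- wheel_center (a point): Centre of a worn dark steel disc, 16 mm diameter, 9 mm tall, lying on the shovel's blade.
- bushing_center (a point): Centre of a worn brass ring, 16 mm diameter, 9 mm tall, with an 8 mm bore, lying on the shovel's blade.
- block_center (a point): Centre of a worn copper-coloured block, 16 x 11 x 9 mm, lying on the shovel's blade.
- mat: Fixed teal repair mat, 300 x 300 mm, 3 mm thick. Origin: centre of its underside on the bench; axes along its sides.
- lighter: Bystander: closed steel lighter case, 38 x 57 x 13 mm, lying on the mat. Origin: centre of its underside.
- driver: Bystander: brass screwdriver 145 mm long, 12 mm thick handle, lying on the mat. Origin: between handle and blade (own x along the blade).
- tin: Bystander: small round lidded jar, 44 mm diameter, 35 mm tall, on the bench beside the box's +x side. Origin: centre of its underside.
There are look-alikes about, which are no part of the job. What is meant by the shovel is not green, and is the smaller of those in its own colour.

How it is judged (in metres and radians):
On the way, in this order (a step that is already met when the one before it is completed fails the run):
1. the plunger is pulled up out of its hole with the cover still shut (value of joint plunger above 0.006 m and value of joint cover below 0.006 m), for 0.05 s.
2. the cover is fully open and the plunger has dropped home in the open-position hole (value of joint cover above 0.08 m and value of joint plunger below 0.003 m), for 0.2 s.
3. the shovel's lip rests on the rim of the box with parts still on the blade (contact force between shovel and scrap_box above 0.3 N and z of shovel_lip in the frame of scrap_box above 0.035 m and distance between any of wheel_center, bushing_center, block_center and blade_center below 0.05 m), for 0.05 s.
4. all three worn parts are inside the box (x of wheel_center in the frame of scrap_box between -0.05 and 0.05 m and y of wheel_center in the frame of scrap_box between -0.115 and -0.015 m and z of each of wheel_center, bushing_center, block_center in the frame of scrap_box below 0.045 m and height (world z) of each of wheel_center, bushing_center, block_center above 0.003 m and x of bushing_center in the frame of scrap_box between -0.05 and 0.05 m and y of bushing_center in the frame of scrap_box between -0.115 and -0.015 m and x of block_center in the frame of scrap_box between -0.05 and 0.05 m and y of block_center in the frame of scrap_box between -0.115 and -0.015 m), for 0.2 s.
At the end, for the whole second after the job is handed in: Cover open over 80 mm with the plunger home (lift under 3 mm); the three worn parts in the box's compartment; the shovel at rest flat (within 0.12 rad) on the teal mat, its blade centre 10 mm or more inside the mat's edges and under 12 mm above the bench (all of step 2 and all of step 4 and x of blade_center in the frame of mat between -0.14 and 0.14 m and y of blade_center in the frame of mat between -0.14 and 0.14 m and z of blade_center in the frame of mat below 0.012 m and angle between blade_center's own z axis and vertical below 0.12 rad and linear speed of shovel below 0.02 m/s); the robot touches nothing.
It fails at once if the lighter is moved more than 30 mm (distance of lighter from where it was at the start of the episode above 0.03 m).
It fails at once if the screwdriver is moved more than 30 mm (distance of driver from where it was at the start of the episode above 0.03 m).
It fails at once if the small jar is moved more than 30 mm (distance of tin from where it was at the start of the episode above 0.03 m).
It also fails if it takes over 67 s, if anything falls off the work surface, if the arm or the gripper's body presses on something with over 40 N, if the wrist force passes 120 N, or if a joint passes its speed limit or range.

## Working session

There is one attempt and no reset: what is moved stays moved. The work goes in short steps, each a Python script; the robot and the scene stay as the last script left them, time stands still between calls to the robot, and variables do not carry over. Pictures are saved under pics/ and viewed, at most 10 in all, crops included, and the job is handed in when it is done.

```bash
ls; mkdir -p pics; python3 - <<'E'
from station import env, set_gripper, viewer, workorder
import cv2, numpy as np
for n in ["top","side"]:
    cv2.imwrite(f"pics/{n}0.png",viewer.camera(n))
    p=viewer.camera_params(n); print(n,{k:np.round(np.array(v),3).tolist() for k,v in p.items()})
p=viewer.camera_params("wrist");print({k:np.round(np.array(v),3).tolist() for k,v in p.items()})
s=env.read_state(); print(s["orientation"],s["tool_pos"],s["time_s"])
E
```

```text
pics
top {'fx': 346.735, 'fy': 346.735, 'cx': 253.22, 'cy': 193.07, 'dist': [0.031, 0.0, 0.0, 0.0, 0.0], 'pose': [[-0.003, 0.996, -0.093, 408.979], [-0.999, -0.006, -0.032, -180.321], [-0.033, 0.093, 0.995, 1273.546], [0.0, 0.0, 0.0, 1.0]]}
side {'fx': 352.766, 'fy': 352.766, 'cx': 252.342, 'cy': 188.223, 'dist': [-0.006, 0.0, 0.0, 0.0, 0.0], 'pose': [[-0.999, 0.028, -0.036, 479.835], [-0.046, -0.651, 0.758, 612.447], [-0.002, 0.759, 0.651, 756.737], [0.0, 0.0, 0.0, 1.0]]}
{'fx': 274.627, 'fy': 274.627, 'cx': 258.283, 'cy': 188.719, 'dist': [-0.034, 0.0, 0.0, 0.0, 0.0], 'tool_from_camera': [[-0.0, 0.966, 0.259, 70.678], [1.0, 0.0, -0.0, -0.399], [-0.0, 0.259, -0.966, -81.405], [0.0, 0.0, 0.0, 1.0]]}
[ 1.50813064e-01  9.88562067e-01 -6.68778736e-04 -1.05631728e-04] [186.22684822 596.21499381 301.9935151 ] 0.1
```

View pics/top0.png

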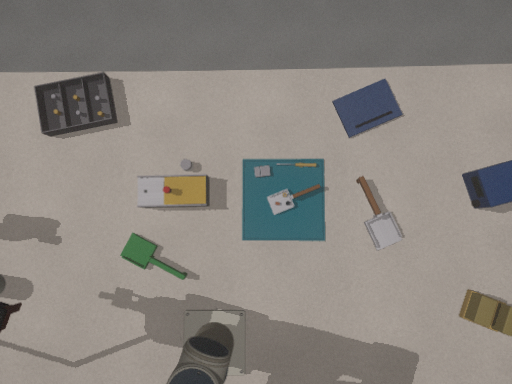

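View pics/side0.png

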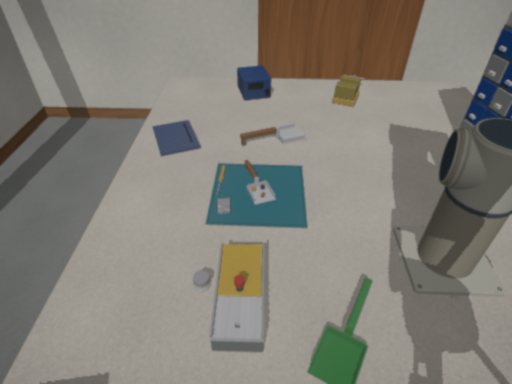

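The top view has three shovel-like things: a green one at (140,250), a larger aluminium one with a wooden handle at (375,215), and a smaller one with parts on it on the mat at (290,200). The one on the mat fits, being not green, the smaller of its colour and holding the parts. The box has its yellow cover at (172,191) and red knob at (167,189). Next I'll enlarge the mat and box, and measure.

```bash
cat > h.py <<'E'
from station import env, set_gripper, viewer, workorder
import cv2, numpy as np
from scipy.spatial.transform import Rotation as R
def params(n):
    p=viewer.camera_params(n); K=np.array([[p["fx"],0,p["cx"]],[0,p["fy"],p["cy"]],[0,0,1]])
    if n=="wrist":
        s=env.read_state(); T=np.eye(4); T[:3,:3]=R.from_quat(s["orientation"]).as_matrix(); T[:3,3]=s["tool_pos"]
        P=T@np.array(p["tool_from_camera"])
    else: P=np.array(p["pose"])
    return K,np.array(p["dist"],float),P
def shot(n):
    pr=params(n); return viewer.camera(n),pr
def cast(uv,z,pr):
    K,d,P=pr; q=cv2.undistortPoints(np.array(uv,float).reshape(-1,1,2),K,d).reshape(-1,2)
    r=np.c_[q[:,0],-q[:,1],-np.ones(len(q))]@P[:3,:3].T
    return P[:3,3]+r*((z-P[2,3])/r[:,2])[:,None]
def rect(mask,box):
    """largest blob of mask within box x0,y0,x1,y1 -> contour"""
    m=np.zeros_like(mask); x0,y0,x1,y1=box; m[y0:y1,x0:x1]=mask[y0:y1,x0:x1]
    c,_=cv2.findContours(m,cv2.RETR_EXTERNAL,cv2.CHAIN_APPROX_NONE)
    return max(c,key=cv2.contourArea).reshape(-1,2)
def hsv(im,lo,hi): return cv2.inRange(cv2.cvtColor(im,cv2.COLOR_BGR2HSV),lo,hi)
def world_rect(c,z,pr):
    w=cast(c,z,pr)[:,:2].astype(np.float32); r=cv2.minAreaRect(w); b=cv2.boxPoints(r)
    e=b[1]-b[0],b[2]-b[1]; l=max(e,key=np.linalg.norm)
    return np.array(r[0]),sorted(r[1]),np.degrees(np.arctan2(l[1],l[0]))
def down(yaw):
    """tool pointing down, tool y (closing line) at world angle yaw (rad)"""
    y=np.array([np.cos(yaw),np.sin(yaw),0]); z=np.array([0,0,-1.]); 
    return R.from_matrix(np.c_[np.cross(y,z),y,z]).as_quat()
E
python3 - <<'E'
from h import *
im,pr=shot("top")
def rep(n,m,b,z): print(n,*[np.round(v,1) for v in world_rect(rect(m,b),z,pr)])
rep("cover",hsv(im,(18,120,90),(32,255,255)),(130,160,220,220),65.5)
rep("knob",hsv(im,(0,150,80),(6,255,255))|hsv(im,(174,150,80),(180,255,255)),(150,170,190,210),102)
rep("mat",hsv(im,(85,100,50),(97,255,200)),(230,140,340,260),3)
rep("handle",hsv(im,(3,80,40),(14,255,200)),(290,175,325,200),38)
rep("boxtop",hsv(im,(0,0,165),(180,40,255)),(125,165,165,220),60)
rep("blade",hsv(im,(0,0,150),(180,50,255)),(262,183,298,222),10)
a=cv2.resize(im[150:250,235:335],(500,500),interpolation=3);b=cv2.resize(im[150:230,120:220],(500,400),interpolation=3)
a=cv2.resize(a,(400,400)); b=cv2.resize(b,(400,320))
cv2.imwrite("pics/c1.png",np.hstack([a,np.vstack([b,np.zeros((80,400,3),np.uint8)])]))
E
```

```text
cover [535.2  98.9] [ 94.7 142. ] -88.8
knob [534.4 155.8] [13.8 13.9] 89.7
mat [ 505.8 -248.4] [291.3 293.9] 89.9
handle [ 532.  -328.9] [  9.7 100.5] -67.8
boxtop [527.8 246.4] [136.  191.3] 1.2
blade [ 496.1 -235.6] [65.6 74.3] -68.4
```

View pics/c1.png

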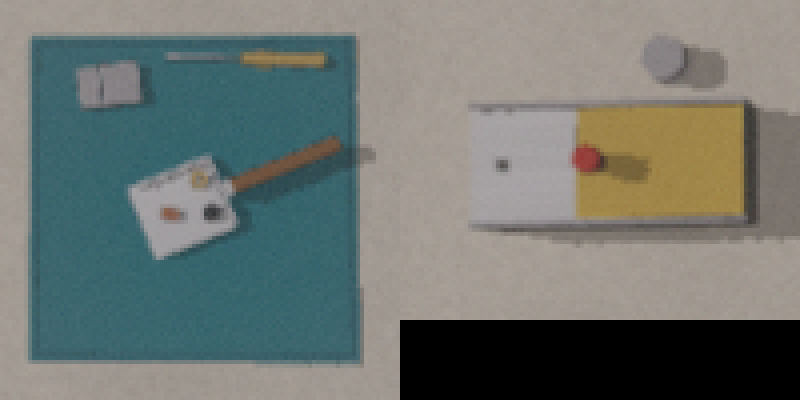

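The crop confirms it: the shovel on the mat has a wooden handle and holds the dark disc, brass ring and copper block. The box shows its deck on the left with the open-position hole at (503,165), and the cover with the knob at (588,158). Now a close look over the knob.

```bash
python3 - <<'E'
from h import *
env.reach([534,154,290],down(np.radians(91.2)))
im,pr=shot("wrist"); cv2.imwrite("pics/w1.png",im)
m=hsv(im,(0,150,80),(6,255,255))|hsv(im,(174,150,80),(180,255,255))
c=rect(m,(0,0,512,384)); 
for z in(93.5,102.5): print("knob",z,[np.round(v,1) for v in world_rect(c,z,pr)])
c=rect(hsv(im,(18,120,70),(32,255,255)),(0,0,512,384)); print("cover",[np.round(v,1) for v in world_rect(c,65.5,pr)])
print(c.min(0),c.max(0),env.read_state()["time_s"])
E
```

```text
knob 93.5 [array([531.7, 156.2]), array([20.9, 23.6]), np.float32(1.2)]
knob 102.5 [array([529.5, 156.1]), array([20.2, 22.8]), np.float32(1.2)]
cover [array([532.8, 100.3]), array([ 97.3, 147. ]), np.float32(-88.9)]
[143 134] [276 217] 2.225
```

View pics/w1.png

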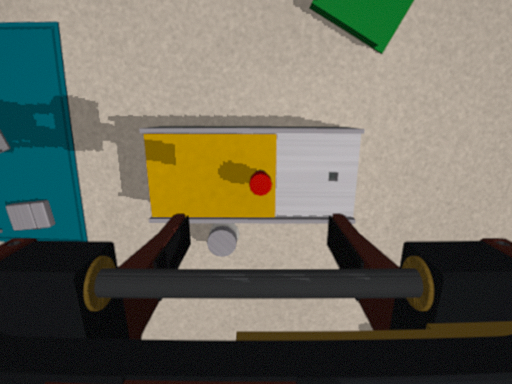

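The wrist view shows the knob at (260,183) and the cover from (143,134) to (276,217). The cover measures 97x147 mm (98x148 given). Box origin comes out at about (532,144) with yaw 1.1°, and the knob at (531.7,156.2), which agrees. Pulling it now.

```bash
python3 - <<'E'
from h import *
def st(t): s=env.read_state(); print(t,np.round(s["tool_pos"],1),np.round(s["force"],1),round(s["width"],1),round(s["grip_force"],1),round(s["time_s"],2))
u=np.array([-.0192,.9998,0]); k=np.array([531.7,156.2,0]); z=lambda h:np.array([0,0,154.5+h])
set_gripper(60)
env.move_l(k+z(40),rate=150)
env.move_l(k+z(0),rate=80)
set_gripper(10); st("grip")
env.move_l(k+z(9.5),rate=30); env.hold(.2); st("up")
env.move_l(k+z(9.5)+u*80,rate=80); st("slid80")
print(env.move_l(k+z(9.5)+u*89,rate=25,f_stop=12)); st("end")
s=np.array(env.read_state()["tool_pos"]); 
env.move_l([s[0],s[1],157],rate=30); st("low")
im,pr=shot("wrist")
set_gripper(50); env.hold(.2); st("open")
env.move_l([s[0],s[1],200],rate=150)
env.move_l([s[0],s[1]-40,290],rate=250)
im,pr=shot("wrist"); cv2.imwrite("pics/w2.png",im)
m=hsv(im,(0,150,80),(6,255,255))|hsv(im,(174,150,80),(180,255,255))
print("knob",[np.round(v,1) for v in world_rect(rect(m,(0,0,512,384)),93.5,pr)])
c=rect(hsv(im,(18,120,70),(32,255,255)),(0,0,512,384)); print("cover",[np.round(v,1) for v in world_rect(c,65.5,pr)]);st("")
E
```

```text
grip [531.8 156.4 154.7] [-1.3  2.2  1.6] 23.1 30.0 4.95
up [531.7 156.4 163.6] [  2.8   4.2 -10.8] 23.1 30.0 5.62
slid80 [530.2 236.3 164. ] [  3.8   2.5 -10.3] 23.6 30.0 6.77
True
end [530.1 241.9 163. ] [  4.6  -1.9 -10.5] 23.2 30.0 7.11
low [530.2 241.8 157. ] [ 3.6 -0.4 -5.9] 23.5 30.0 7.43
open [530.  241.9 157. ] [-0.4 -0.1  0.6] 49.9 0.0 8.3
knob [array([530.1, 240.8]), array([21.4, 25.3]), np.float32(46.7)]
cover [array([531.2, 184.8]), array([ 97.4, 147.3]), np.float32(-89.1)]
 [529.2 201.9 288.1] [ 0.5 -0.5 -0. ] 49.7 0.0 9.32
```

View pics/w2.png

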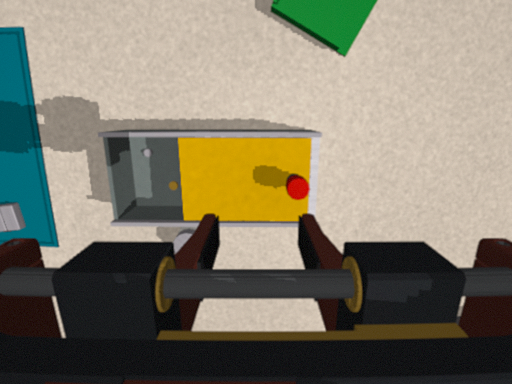

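The cover now sits 84.5 mm further on. The spring force fell to the near-home value before release, so the plunger is latched with the knob at (298,188). The compartment on the left is open and already holds two stray bits. Next, the shovel from close by.

```bash
python3 - <<'E'
from h import *
env.move_l([515,-100,290],down(np.radians(45)),rate=350)
env.move_l([518,-290,290],down(np.radians(22.2)),rate=300)
im,pr=shot("wrist"); cv2.imwrite("pics/w3.png",im)
c=rect(hsv(im,(3,90,30),(16,255,220)),(0,0,512,384)); print("handle",[np.round(v,1) for v in world_rect(c,38,pr)],c.min(0),c.max(0))
c=rect(hsv(im,(0,0,130),(180,50,255)),(150,0,400,300)); print("blade",[np.round(v,1) for v in world_rect(c,6,pr)],c.min(0),c.max(0))
print(env.read_state()["time_s"])
E
```

```text
handle [array([ 278.7, -618.9]), array([73.3, 94.7]), np.float32(20.6)] [  0 294] [ 60 337]
blade [array([ 658.1, -252.6]), array([102.2, 202.9]), np.float32(-60.2)] [329 103] [399 253]
11.175
```

View pics/w3.png

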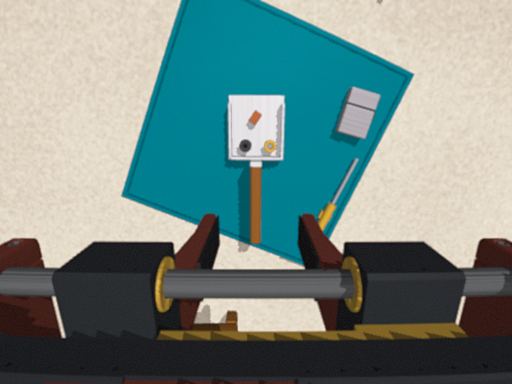

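The wrist view shows the blade at (228..285, 95..161), with the three parts on it, and the handle at (250..261, 165..243). My masks caught the wrong areas, so I'll redo them windowed and check the tipping poses with IK.

```bash
cat >> h.py <<'E'
GRIP=np.array([-78,0,27.])
def tool_for(lip_pt, lip_own, psi, pitch, g=GRIP):
    """TCP pose so that shovel point lip_own is at lip_pt; psi=shovel x heading, pitch=lip down (rad)"""
    Rs=R.from_euler("ZY",[psi,pitch]); 
    Rt=Rs*R.from_matrix(np.array([[1,0,0],[0,-1,0],[0,0,-1.]]).T)
    p=np.array(lip_pt)+Rs.apply(g-np.array(lip_own))-61*Rt.as_matrix()[:,2]
    return p,Rt.as_quat()
BOX=np.array([531.9,144.3,0]); BX=R.from_euler("z",np.radians(1.1))
def box(x,y,z): return BOX+BX.apply([x,y,z])
E
python3 - <<'E'
from h import *
im=cv2.imread("pics/w3.png"); pr=params("wrist")
c=rect(hsv(im,(3,90,30),(16,255,220)),(235,163,275,250)); print("handle",[np.round(v,1) for v in world_rect(c,38,pr)],c.min(0),c.max(0))
c=rect(hsv(im,(0,0,100),(180,60,255)),(215,85,300,163)); print("blade",[np.round(v,1) for v in world_rect(c,8,pr)],c.min(0),c.max(0))
h=np.radians(91.1)
for pit in(0,8,20,35,42):
    p,q=tool_for(box(0,-116,62),[26,0,0],h,np.radians(pit)); j=env.ik(p,q); print(pit,np.round(p),q.round(2),None if j is None else np.round(j,2))
p,q=tool_for([525.5,-307.8,30],GRIP,np.radians(112.2),0); print(p,env.ik(p,q),env.read_state()["orientation"],q)
E
```

```text
handle [array([ 530.4, -328.3]), array([ 12.6, 102.1]), np.float32(-68.8)] [250 167] [260 243]
blade [array([ 494.4, -240.3]), array([72.6, 85.7]), np.float32(-68.2)] [228  95] [284 162]
0 [536. -76. 150.] [0.7  0.71 0.   0.  ] [-0.16  0.53  1.9  -0.    0.71 -0.18]
8 [536. -62. 164.] [ 0.7   0.71 -0.05  0.05] [-0.08  0.5   1.91 -0.21  0.72  0.06]
20 [535. -39. 180.] [ 0.69  0.7  -0.12  0.12] [ 0.05  0.5   1.91 -0.49  0.81  0.39]
35 [535.  -6. 194.] [ 0.67  0.68 -0.21  0.21] [ 0.21  0.53  1.89 -0.74  0.99  0.69]
42 [534.  10. 197.] [ 0.65  0.67 -0.25  0.26] [ 0.28  0.57  1.87 -0.81  1.1   0.79]
[ 525.5 -307.8   91. ] [-5.49400398e-01  6.95959992e-01  1.75801546e+00 -4.44089210e-16
  6.87617199e-01 -9.36863492e-01] [ 5.56515267e-01  8.30837119e-01  1.78877560e-04 -6.37688712e-04] [0.55774511 0.83001229 0.         0.        ]
```

```bash
python3 - <<'E'
from h import *
def st(t): s=env.read_state(); print(t,np.round(s["tool_pos"],1),np.round(s["force"],1),np.round(s["wrist_torque"],2),round(s["width"],1),round(s["grip_force"],1),round(s["time_s"],2))
g=np.array([522.9,-309.2,30]); h0=np.radians(111.4); h1=np.radians(91.1)
set_gripper(50)
p,q=tool_for(g+[0,0,50],GRIP,h0,0); env.move_l(p,q,rate=250)
p,q=tool_for(g,GRIP,h0,0); env.move_l(p,q,rate=100); st("at")
set_gripper(5); st("grip")
p,q=tool_for(g+[0,0,25],GRIP,h0,0); env.move_l(p,q,rate=60)
p,q=tool_for(g+[0,0,110],GRIP,h0,np.radians(-5)); env.move_l(p,q,rate=100);st("lift")
p,q=tool_for(box(0,-150,115),[26,0,0],h1,np.radians(-5)); env.move_l(p,q,rate=110);st("carried")
env.hold(.3)
im,pr=shot("wrist"); cv2.imwrite("pics/w4.png",im)
im2,_=shot("side"); cv2.imwrite("pics/s4.png",cv2.resize(im2[130:380,130:330],(600,750))[:600])
E
```

```text
at [ 523.1 -309.3   91.1] [0.6 0.1 0.1] [-0.1   0.07 -0.04] 50.0 0.0 12.79
grip [ 523.  -309.3   91.2] [0.  0.1 2.4] [-0.1   0.08  0.05] 13.6 30.0 13.44
lift [ 524.4 -313.8  200.1] [ 0.1  0.3 -1.6] [-0.18 -0.06 -0.04] 13.5 30.0 15.01
carried [ 537.  -117.3  193.6] [ 0.3  1.1 -2.1] [-0.21  0.11 -0.03] 13.9 30.0 16.96
```

View pics/w4.png

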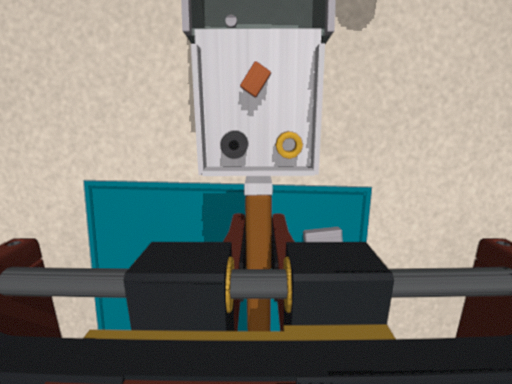

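View pics/s4.png

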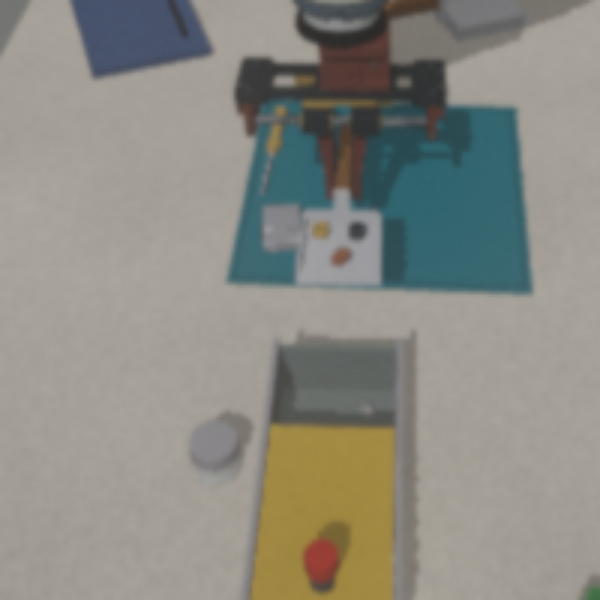

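The wrist view shows all three parts on the blade: block (256,79), disc (234,145), ring (289,145). The blade is centred on the box (columns 195..321 against the box walls at 184..333), and the side view agrees. Now I rest it on the rim.

```bash
python3 - <<'E'
from h import *
def st(t): s=env.read_state(); print(t,np.round(s["tool_pos"],1),np.round(s["force"],1),np.round(s["wrist_torque"],2),round(s["width"],1),round(s["time_s"],2))
pr=params("wrist"); l=BX.inv().apply(cast([(258,29)],119,pr)-BOX); print("lip in box (expect y-136)",l.round(1))
h1=np.radians(91.1); c=[28,0,0]; d=np.radians(8)
p,q=tool_for(box(0,-116,80),c,h1,d); env.move_l(p,q,rate=60); env.hold(.3); st("above")
p,q=tool_for(box(0,-116,52),c,h1,d); print(env.move_l(p,q,rate=15,f_stop=1.5)); env.hold(.2); st("touch")
E
```

```text
lip in box (expect y-136) [[  -0.3 -138.1  119. ]]
above [535.9 -64.7 181.9] [-0.3  0.1 -0.9] [-0.04  0.06  0.03] 14.1 18.71
True
touch [535.7 -64.5 161.2] [ 0.4 -1.1  2.9] [ 0.1  -0.1  -0.06] 13.7 20.17
```

```bash
python3 - <<'E'
from h import *
def st(t): s=env.read_state(); print(t,np.round(s["tool_pos"],1),np.round(s["force"],1),round(s["width"],1),round(s["time_s"],2))
h1=np.radians(91.1); c=[28,0,0]
for a in(16,24,32,40):
    p,q=tool_for(box(0,-116,61),c,h1,np.radians(a)); env.move_l(p,q,rate=60); st(a)
env.hold(.6)
im,pr=shot("wrist"); cv2.imwrite("pics/w5.png",im)
E
```

```text
16 [535.2 -48.9 174.4] [ 0.2  0.  -1.1] 13.8 20.66
24 [535.1 -32.8 184.1] [-0.3  0.7 -1.3] 13.5 21.12
32 [534.8 -15.2 191.4] [-0.5  0.5 -1.6] 13.8 21.59
40 [534.5   3.4 196.3] [-0.1  1.  -1.6] 13.7 22.06
```

View pics/w5.png

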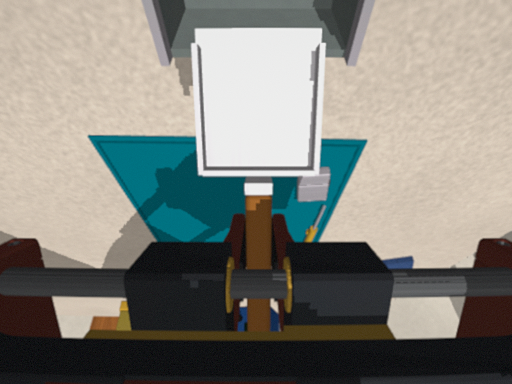

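The blade is empty and hasn't slipped in the grip, with its edges at the same pixels as before. Returning it to its old place on the mat.

```bash
python3 - <<'E'
from h import *
def st(t): s=env.read_state(); print(t,np.round(s["tool_pos"],1),np.round(s["force"],1),round(s["width"],1),round(s["time_s"],2))
g=np.array([522.9,-309.2,30]); h0=np.radians(111.4); h1=np.radians(91.1); c=[28,0,0]
p,q=tool_for(box(0,-120,110),c,h1,np.radians(38)); env.move_l(p,q,rate=100)
p,q=tool_for(box(0,-150,115),c,h1,0); env.move_l(p,q,rate=120)
p,q=tool_for(g+[0,0,80],GRIP,h0,0); env.move_l(p,q,rate=170)
p,q=tool_for(g+[0,0,10],GRIP,h0,0); env.move_l(p,q,rate=100); env.hold(.2); st("low")
p,q=tool_for(g+[0,0,-2],GRIP,h0,0); print(env.move_l(p,q,rate=20,f_stop=2.5)); st("down")
set_gripper(50); env.hold(.2)
p,q=tool_for(g+[0,0,90],GRIP,h0,0); env.move_l(p,q,rate=200); st("clear")
p,q=np.array([533,60,330]),down(np.radians(22)); env.move_l([518,-290,290],rate=250)
a,_=shot("wrist"); 
env.move_l([560,40,300],down(np.radians(60)),rate=300); env.hold(.2)
b,_=shot("wrist"); st("end")
f=lambda i:cv2.resize(i[:300],(400,234))
t,_=shot("side"); 
cv2.imwrite("pics/fin.png",np.hstack([np.vstack([f(a),f(b)]),cv2.resize(t[150:350,150:350],(468,468))[:, :400]]))
E
```

```text
low [ 523.3 -309.4  101.8] [ 0.2 -0.  -1.2] 13.9 26.83
True
down [ 522.9 -309.2   91.1] [-1.2  0.6  4.5] 13.8 27.34
clear [ 522.5 -309.   180.7] [ 0.4 -0.6 -0.8] 49.9 28.88
end [560.  39. 300.] [0.6 0.9 0.7] 49.9 31.02
```

View pics/fin.png

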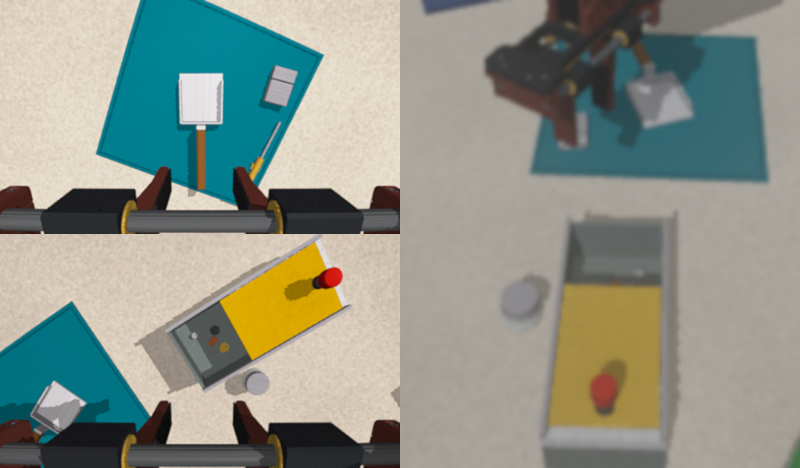

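The final picture shows the empty shovel flat on the mat, with the lighter, screwdriver and jar where they were. The disc (214,330), block (212,341) and ring (224,348) are in the compartment and the cover is fully open. The gripper is clear of everything.

```bash
python3 -c "
from h import *
print(workorder.sign_off())"
```

```text
the job is handed in; nothing more can be done
None
```

The job is handed in (no verdict was returned): in the last pictures the cover is open, all three worn parts are in the box, the empty shovel is flat on the mat and the bystanders look undisturbed. The plunger being latched is inferred from the spring force, and about 31 s of the 67 s were used.

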